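Stand the pick-up tool in the free tube

TASK

Take the pick-up tool off its sloping rest and stand it upright, thick knob end down, in the tool stand, lowering it gently right to the bottom of a tube instead of letting it drop, and let go. A bung is stuck part-way down one of the two tubes and you cannot tell which from outside: where the tool stops short, use the other tube. Leave everything else on the bench where it is.

Things in the scene. Friction and masses are not known exactly. Their poses are not given: they have to be found in the camera images.
- tool_center (a point): Centre of the loose pick-up tool: a slim dark grey telescopic rod 160 mm long with a light ring near its middle and a thicker knob at its foot end, about 50 g, solid as a square bar 15 mm wide all along. Its own +y points along the rod from the knob to the slim end. It starts on the blue sloping rest, rising at 55 degrees from level, slim end up and pointing to the left or away from the robot.
- tool_tip (a point): Middle of the end face at the slim end of the pick-up tool, 80 mm from its centre along its +y.
- tool_foot (a point): Middle of the end face at the knob (foot) end of the pick-up tool, 80 mm from its centre along its -y; this end goes down into the tube.
- pickup_tool: The pick-up tool itself, same axes; its origin is 7.5 mm below the centre along its own z. On the rest its lower 70 mm lie between two low lips; 105 to 125 mm from its foot it is free to be gripped across its x sides by a gripper pointing straight down, which is then tilted 35 degrees when the rod is upright.
- tool_rest: Fixed blue sloping rest on a dark steel foot plate 76 x 120 mm; origin: centre of the plate's underside; its +y is the horizontal direction in which the slope rises (55 degrees). Its top edge is about 100 mm high, 12 mm wide at the upper end, 26 mm over the lips below. The tool starts against its lower stop.
- tool_stand: Fixed tool stand: grey base plate 70 x 150 x 8 mm with two identical upright aluminium tubes, 70 mm apart along the plate's length (its y); the origin is the centre of the plate's underside.
- tube_1 (a point): Centre of the open mouth of the tube on the stand's +y side, 88 mm above the bench. Tubes: 32 mm outside, 26 mm inside (about 2 mm of play each side of the tool). In the free tube the tool goes 73 mm below the mouth (foot 15 mm above the bench); on the bung it stops about 35 mm below the mouth. Which tube has the bung differs from start to start.
- tube_2 (a point): Centre of the open mouth of the other tube, on the stand's -y side; same sizes as tube_1.
- tape_roll: Roll of black insulating tape, 67 mm across, 19 mm high, lying loose; a bystander. Origin: centre of its underside.
- note_block: Pink block of sticky notes, 52 x 52 x 19 mm, loose; a bystander. Origin: centre of its underside.
- glue_bottle: White glue bottle with red nozzle, 42 mm across, 140 mm high, standing loose; a bystander. Origin: centre of its underside.
- small_motor: Small silver motor in a brass bracket, 33 x 46 x 25 mm, loose; a bystander. Origin: centre of its underside.
- marker: White felt marker with a dark blue cap, 113 mm long, 18 mm thick, lying loose; a bystander. Origin: centre of its underside.

How it is judged:
By the outcome, as a careful person would: the job done as asked, in the order asked, and still so for the second after the job is handed in, with the robot touching nothing.
It also fails if it takes over 38 s, if anything falls off the work surface, if the arm or the gripper's body presses on something with over 40 N, if the wrist force passes 120 N, or if a joint passes its speed limit or range.

ROBOT

A 7-joint arm with a two-finger parallel gripper is mounted at the origin on a cart in front of the work surface, level with it; the furniture and walls round the work are solid. World frame = base frame: x ahead of the robot, y to its left, z up, the work surface at z = 0. Lengths are in m, angles in rad, forces in N, time in s.
With the tool pointing down it reaches from about 0.4 to 0.9 m from the base axis. Payload 5.5 kg.
Tool frame: the origin (TCP) lies midway between the tips of the shut fingers; the grasp point (between the pads) lies 19 mm behind it (manip.grip_depth is the distance from the TCP to the grasp point, in m); z points along the fingers, y is the line along which they close (so a half turn about z gives the same grasp; the last joint's range is limited). The gripper opens to 92 mm and grips with 3 to 60 N. Pads are 19 mm wide; open, the fingers measure 130 mm over their backs; the gripper's body (75 mm by 190 mm) begins 47 mm behind the grasp point.
Start: joints at [-0.909, 0.501, -0.427, 1.55, 0.221, 1.138, -0.21], TCP at [0.252, 0.599, 0.227] pointing down, gripper open.
Joint ranges: [-2.88, 2.88], [-0.31, 2.03], [-1.54, 1.56], [0.2, 2.42], [-1.41, 4.55], [0.19, 2.02], [-2.57, 2.57]. Speed limits (rad/s): [2.57, 2.57, 3.14, 3.14, 3.14, 3.14, 3.14].

INTERFACE

Orientations are given as a unit quaternion [x, y, z, w].
In Python, from bench import manip, effector, viewer gives the robot as it stands. Calls block until the motion is done:
- manip.move_pose(position, orientation): joint-space move of the TCP to a pose.
- manip.servo_line(position, ori=None, vel=0.15): straight line of the TCP; ori=None keeps the orientation; vel is the mean speed in m/s.
- manip.movej(angles): joint-space move.
- effector.open_jaws() and effector.close(f_grip=None): open the fingers fully, or close them until they stop; f_grip is the grip in N (None keeps the last).
- manip.sleep(seconds).
- manip.solve_ik(position, orientation): joint angles nearest the present ones, or None.
- viewer.get_image(name): name is "scene" or "top"; returns the picture (420x560x3 uint8, red, green, blue); there is no depth.
- viewer.get_calibration(name): a dict with "vfov" (degrees; the focal length in pixels is half the picture's height over the tangent of half this angle, whatever the lens; pixels are square), "cx", "cy" (the principal point, pixels), "eye" and "attitude" of the camera in the world. Camera axes: x right, y down, z forward; pixel columns grow to the right and rows downward; lengths in m; the calibration is good to about 2 mm. A picture is of the moment at which its call begins. get_calibration takes no time and is no camera call.
A pose or a line that the arm cannot do raises manip.PlanningError and nothing moves.
- manip.hand_in(): hands the job in; it is judged then, once.
Readings, each from a call of its own:
- manip.current_clock(): time.
- manip.current_q(): joint angles.
- manip.current_joint_velocities(): joint speeds.
- manip.current_tau(): joint torques, N m.
- manip.current_tool_pos(): TCP position.
- manip.current_tcp_rot(): TCP orientation.
- manip.current_force(): force on the tool from outside, world axes, zero at the start.
- manip.current_wrist_torque(): the same for the moment, N m.
- manip.current_finger_gap(): finger opening in m.
- manip.current_gripper_force(): force on a finger pad.
Only numpy, scipy, OpenCV 4.12 (cv2) and the standard library are available. Lean on these libraries where they do the work, as an engineer would, in place of code of your own. Each camera call takes 0.05 s, during which the arm holds its last target. There are 200 camera calls.

## Working session

There is one attempt and no reset: what is moved stays moved. The work goes in short steps, each a Python script; the robot and the scene stay as the last script left them, time stands still between calls to the robot, and variables do not carry over. Pictures are saved under pics/ and viewed, at most 10 in all, crops included, and the job is handed in when it is done.

```bash
mkdir -p pics
python3 - <<'E'
from bench import manip, effector, viewer
import cv2
for n in("scene","top"):
    im=viewer.get_image(n); cv2.imwrite(f"pics/{n}0.png",im[:,:,::-1]); print(n,viewer.get_calibration(n))
print(manip.current_clock(),manip.current_tcp_rot(),manip.current_force())
E
```

```text
scene {'vfov': 44.58782723408415, 'cx': 276.2072369544088, 'cy': 205.27449494562387, 'eye': array([-0.26171544, -0.69837845,  0.83676289]), 'attitude': array([ 0.80220746, -0.35943113,  0.19366456, -0.43562196])}
top {'vfov': 49.87843230244927, 'cx': 276.219345048738, 'cy': 211.27325068671712, 'eye': array([0.42027966, 0.03163351, 1.48818996]), 'attitude': array([ 0.71502204, -0.69677524,  0.04393119, -0.03630149])}
0.1 [ 1.98073939e-01  9.80186697e-01 -8.45818739e-04 -1.97144092e-04] [ 0.03200009 -0.09871593  1.04955916]
```

View pics/scene0.png

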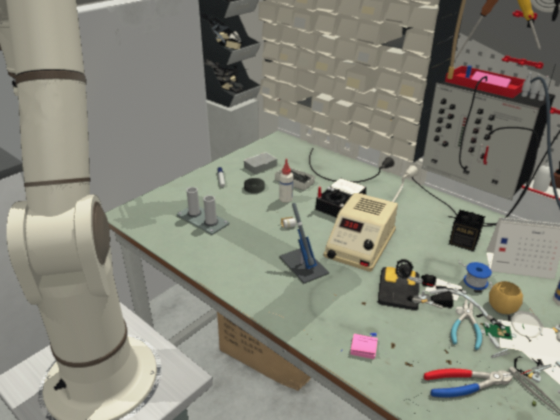

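View pics/top0.png

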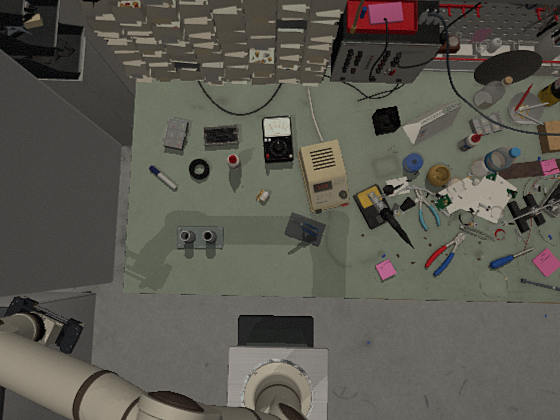

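The top view shows the stand near (200,237), its tube mouths at about (187,236) and (209,236), and the rest near (305,230). In the scene view the rod runs from about (296,206) to (308,268). I'll enlarge both.

```bash
cat > h.py <<'E'
import numpy as np, cv2
from scipy.spatial.transform import Rotation as R
from bench import viewer
def cam(n):
    c=viewer.get_calibration(n); return 210/np.tan(np.radians(c["vfov"]/2)),c["cx"],c["cy"],np.array(c["eye"]),R.from_quat(c["attitude"])
def ray(n,p):
    f,cx,cy,e,r=cam(n); d=r.apply([(p[0]-cx)/f,(p[1]-cy)/f,1]); return e,d/np.linalg.norm(d)
def plane(n,p,z):
    e,d=ray(n,p); return e+d*(z-e[2])/d[2]
def proj(n,P):
    f,cx,cy,e,r=cam(n); q=r.inv().apply(np.array(P)-e); return np.array([cx+f*q[0]/q[2],cy+f*q[1]/q[2]])
def tri(p1,p2):
    a,u=ray("top",p1); b,v=ray("scene",p2)
    s=np.linalg.lstsq(np.c_[u,-v],b-a,rcond=None)[0]; A,B=a+s[0]*u,b+s[1]*v
    return (A+B)/2,np.linalg.norm(A-B)
E
python3 - <<'E'
import cv2,numpy as np
from h import *
t=cv2.imread("pics/top0.png");s=cv2.imread("pics/scene0.png")
out=np.zeros((600,760,3),np.uint8)
out[:240]=cv2.resize(t[200:260,160:350],None,fx=4,fy=4,interpolation=2)
out[240:600,:510]=cv2.resize(s[170:290,170:340],None,fx=3,fy=3,interpolation=2)
cv2.imwrite("pics/crop0.png",np.clip(out*1.5,0,255).astype(np.uint8))
for p in((187,236),(209,236)): print(plane("top",p,.088))
for p in((193,190),(210,199)): print(plane("scene",p,.088))
E
```

```text
[0.49581361 0.29254628 0.088     ]
[0.49757139 0.22462004 0.088     ]
[0.49810231 0.29734196 0.088     ]
[0.49800446 0.22623392 0.088     ]
```

View pics/crop0.png

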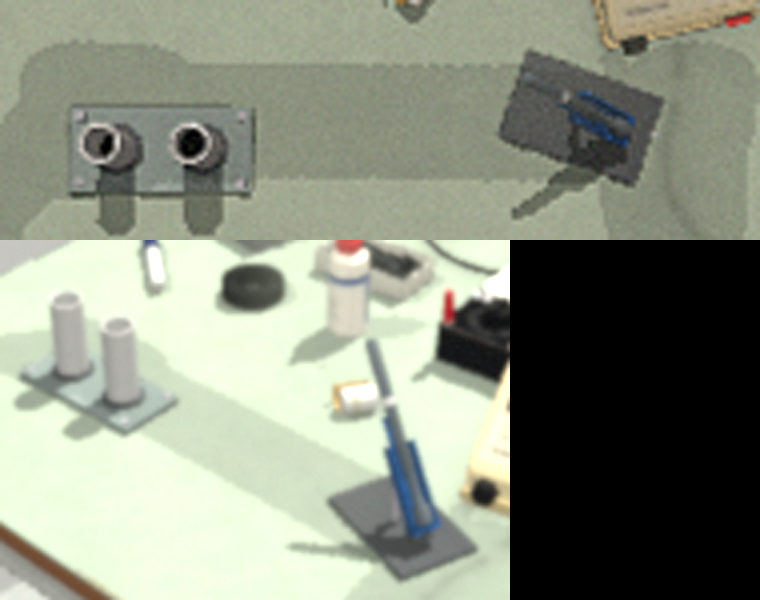

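The enlargement shows the tube mouths at crop (100,144) and (192,144). The rest plate corners are at (530,50), (663,98), (633,186) and (500,136). The light ring is at top crop (567,97) and scene crop (390,402), and the slim end is at top crop (527,75) and scene crop (373,342).

Run:
```python
from h import *
np.set_printoptions(precision=4,suppress=True)
T=lambda u,v:((u+.5)/4+159.5,(v+.5)/4+199.5)
S=lambda u,v:((u+.5)/3+169.5,(v-240+.5)/3+169.5)
m=[plane("top",T(100,144),.088),plane("top",T(192,144),.088)];print("tubes top",m)
print("tubes scene",[plane("scene",S(*p),.088) for p in((67,299),(119,326))])
c=np.array([plane("top",T(*p),.008) for p in((69,105),(255,105),(253,194),(69,194))]);print("stand ctr",c.mean(0),np.linalg.norm(np.diff(c,axis=0),axis=1))
c=np.array([plane("top",T(*p),.005) for p in((530,50),(663,98),(633,186),(500,136))]);print("rest",c.mean(0),np.linalg.norm(np.diff(c,axis=0),axis=1))
y=(c[0]+c[3]-c[1]-c[2]);print("dir y top",np.degrees(np.arctan2(y[1],y[0])))
c=np.array([plane("scene",S(*p),.005) for p in((390,478),(476,548),(402,578),(329,502))]);print("rest scene",c.mean(0),np.linalg.norm(np.diff(c,axis=0),axis=1))
y=(c[0]+c[3]-c[1]-c[2]);print("dir y scene",np.degrees(np.arctan2(y[1],y[0])))
r=tri(T(567,97),S(390,402));t=tri(T(527,75),S(373,342));print("ring",r,"tip",t)
d=t[0]-r[0];print(np.linalg.norm(d),np.degrees(np.arctan2(d[1],d[0])),np.degrees(np.arcsin(d[2]/np.linalg.norm(d))))
# rod dir from scene/top mask
```

```text
tubes top [array([0.4968, 0.2999, 0.088 ]), array([0.4986, 0.2289, 0.088 ])]
tubes scene [array([0.4986, 0.3022, 0.088 ]), array([0.4991, 0.2302, 0.088 ])]
stand ctr [0.4981 0.2648 0.008 ] [0.1522 0.0728 0.1498]
rest [ 0.5335 -0.0785  0.005 ] [0.1166 0.0768 0.1165]
dir y top 71.19360822855478
rest scene [ 0.5284 -0.0781  0.005 ] [0.1156 0.0727 0.1135]
dir y scene 75.12602119845789
ring (array([ 0.5394, -0.058 ,  0.1167]), np.float64(0.0023306698542244235)) tip (array([ 0.5525, -0.0264,  0.1548]), np.float64(0.00015841482186589517))
0.05121699014069357 67.4538635709911 48.08308530438957
```

Two-view checks agree: tubes are about 71 mm apart, plates match their given sizes, and the rod line is consistent to about 3 mm. Next I check IK for the whole plan.

```bash
cat > plan.py <<'E'
from h import *
from bench import manip, effector
a=np.radians(71.5); E=np.radians(55)
u=np.array([np.cos(E)*np.cos(a),np.cos(E)*np.sin(a),np.sin(E)])
G=np.array([.544,-.049,.122]); L=.120
T1=np.array([.4977,.3005,.088]); T2=np.array([.4988,.2295,.088])
def Rdown(s): 
    y=s*np.array([-np.sin(a),np.cos(a),0]); z=np.array([0,0,-1.]); return R.from_matrix(np.c_[np.cross(y,z),y,z])
def Rup(s,b):
    ax=np.cross(u,[0,0,1]); ax/=np.linalg.norm(ax)
    return R.from_euler("z",b-a)*R.from_rotvec(ax*np.radians(35))*Rdown(s)
def tcp(g,r): return g+manip.grip_depth*r.as_matrix()[:,2]
def foot(f,r): return tcp(np.array(f)+[0,0,L],r)   # rod upright, foot at f
E
python3 - <<'E'
from plan import *
np.set_printoptions(precision=2,suppress=True)
# NB: closing axis must be horizontal, perpendicular to azimuth
print(manip.grip_depth,Rdown(1).as_matrix()[:,1]@u)
for s in(1,-1):
    r=Rdown(s); print(s,[manip.solve_ik(tcp(G+[0,0,h],r),r.as_quat()) for h in(0,.14)])
    for bd in(-30,0,30,71):
        r=Rup(s,np.radians(bd)); print(bd,r.as_matrix()[:,2],[ (q is not None and np.array(q)) for q in [manip.solve_ik(foot([*t[:2],z],r),r.as_quat()) for t in(T1,T2) for z in(.12,.015)]])
E
```

```text
0.0188 -1.2948612829648785e-17
1 [array([ 0.95,  0.9 , -1.3 ,  1.9 ,  0.96,  1.16,  2.09]), array([ 0.98,  0.6 , -1.3 ,  1.78,  0.61,  1.24,  2.34])]
-30 [ 0.5  -0.29 -0.82] [array([-0.82,  0.32, -0.14,  1.96,  0.82,  0.98, -0.41]), array([-0.88,  0.48, -0.06,  2.02,  0.94,  0.82, -0.62]), array([-0.71,  0.23, -0.15,  2.08,  0.85,  0.91, -0.37]), array([-0.78,  0.41, -0.07,  2.14,  1.03,  0.75, -0.64])]
0 [ 0.57 -0.   -0.82] [array([-0.66,  0.17, -0.21,  2.16,  0.95,  0.61, -0.03]), array([-0.79,  0.36, -0.06,  2.23,  1.35,  0.48, -0.5 ]), array([-0.53,  0.09, -0.2 ,  2.26,  0.95,  0.51,  0.07]), array([-0.7 ,  0.3 , -0.02,  2.34,  1.52,  0.4 , -0.57])]
30 [ 0.5   0.29 -0.82] [array([-0.37,  0.1 , -0.26,  2.24,  0.41,  0.21,  1.09]), array([-0.2 ,  0.34, -0.47,  2.31,  2.03,  0.22, -0.48]), array([-0.68,  0.02,  0.23,  2.32, -0.24,  0.19,  1.87]), array([ 0.64,  0.67, -1.29,  2.36,  1.84,  0.57,  0.04])]
71 [ 0.19  0.54 -0.82] [array([ 0.73,  0.51, -1.28,  2.09,  0.11,  0.46,  2.33]), array([ 0.63,  0.76, -1.19,  2.15,  0.75,  0.31,  1.83]), array([ 0.98,  0.64, -1.46,  2.11,  0.31, 
[... 466 characters left out ...]
-0.82] [array([-1.97,  0.49,  1.38,  2.19, -0.24,  0.37, -2.1 ]), array([-1.76,  0.7 ,  1.15,  2.26, -1.05,  0.2 , -1.43]), array([-1.97,  0.29,  1.42,  2.29,  0.21,  0.3 , -2.38]), False]
30 [ 0.5   0.29 -0.82] [array([-0.61,  0.09, -0.02,  2.25,  0.3 ,  0.2 , -1.94]), array([-1.23,  0.38,  0.7 ,  2.34,  4.11,  0.21,  0.43]), array([-0.91,  0.02,  0.46,  2.33, -0.27,  0.19, -1.24]), array([-0.88,  0.29,  0.47,  2.41,  4.01,  0.22,  0.72])]
71 [ 0.19  0.54 -0.82] [array([-0.23,  0.2 , -0.09,  2.11, -0.87,  0.61,  0.02]), array([ 0.09,  0.43, -0.47,  2.17, -0.98,  0.35,  0.25]), array([-0.12,  0.18, -0.05,  2.14, -0.87,  0.71,  0.16]), array([ 0.14,  0.4 , -0.35,  2.2 , -1.02,  0.47,  0.42])]
```

Run:
```python
from plan import *
r=Rdown(-1)
manip.move_pose(tcp(G+[0,0,.10],r),r.as_quat())
print(manip.current_clock(),manip.current_tool_pos(),manip.current_force())
for n in("scene","top"): cv2.imwrite(f"pics/{n}1.png",viewer.get_image(n)[:,:,::-1])
t=cv2.imread("pics/top1.png");s=cv2.imread("pics/scene1.png")
cv2.imwrite("pics/c1.png",np.hstack([cv2.resize(t[180:270,260:350],(400,400)),cv2.resize(s[170:290,240:360],(400,400))]))
```

```text
2.6167 [ 0.54425046 -0.04747987  0.20313464] [ 0.16965829 -0.1676694  -0.94262557]
```

View pics/c1.png

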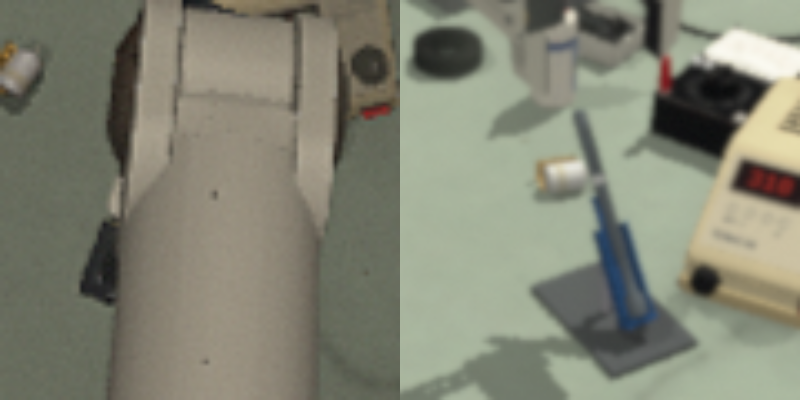

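The scene view shows the gripper above the rod with its fingers on either side. The rod has not moved; its slim end is at scene (294.6,205.4). I'll descend, close and lift.

Run:
```python
from plan import *
np.set_printoptions(precision=3,suppress=True)
r=Rdown(-1)
manip.servo_line(tcp(G+[0,0,.03],r),vel=.15)
for h in(.02,.01,0):
    manip.servo_line(tcp(G+[0,0,h],r),vel=.06); f=manip.current_force(); print(h,f)
    if np.linalg.norm(f)>6: break
effector.close(f_grip=30)
print(manip.current_finger_gap(),manip.current_gripper_force(),manip.current_force(),manip.current_tool_pos(),manip.current_clock())
im=viewer.get_image("scene")[:,:,::-1]
cv2.imwrite("pics/c2.png",cv2.resize(im[170:290,240:360],(600,600),interpolation=2))
```

```text
0.02 [-0.029 -0.05  -0.258]
0.01 [-0.195 -0.884 -0.077]
0 [0.033 0.685 0.071]
0.014739896681450659 29.99984711408615 [-0.315 -0.219  0.385] [ 0.544 -0.049  0.103] 5.4583
```

View pics/c2.png

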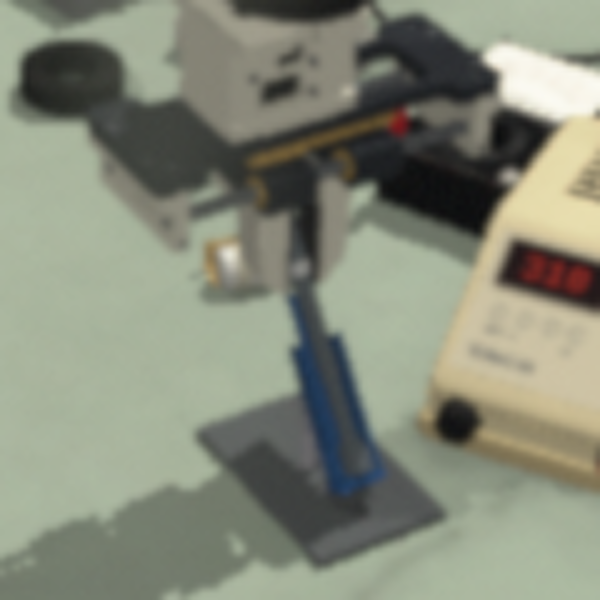

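The picture shows the fingers closed on the rod just above the light ring, and the 14.7 mm gap matches the rod. Now I lift it, turn it upright beside tube 2 and look.

Run:
```python
from plan import *
np.set_printoptions(precision=4,suppress=True)
r=Rdown(-1)
manip.servo_line(tcp(G+[0,0,.13],r),vel=.12)
print(manip.current_finger_gap(),manip.current_force())
ru=Rup(-1,a)
manip.move_pose(foot([T2[0],T2[1]-.06,.13],ru),ru.as_quat())
print(manip.current_finger_gap(),manip.current_force(),manip.current_clock(),manip.current_tool_pos(),foot([T2[0],T2[1]-.06,.13],ru))
for n in("scene","top"): cv2.imwrite(f"pics/{n}3.png",viewer.get_image(n)[:,:,::-1])
F=np.array([T2[0],T2[1]-.06,.13])
for n in("scene","top"): print(n,[proj(n,F+[0,0,h]) for h in(0,.06,.12,.16)])
s=cv2.imread("pics/scene3.png")
cv2.imwrite("pics/c3.png",cv2.resize(s[120:240,160:310],(750,600),interpolation=2))
```

```text
0.015105764152234864 [ 0.1639 -0.1728 -1.0806]
0.014555745049577132 [ 0.4616 -0.3753 -0.9254] 7.6333 [0.5027 0.1789 0.2344] [0.5022 0.1797 0.2346]
scene [array([223.5937, 193.0446]), array([222.2253, 173.1227]), array([220.787 , 152.1824]), array([219.7865, 137.6171])]
top [array([225.483 , 235.2448]), array([223.4074, 233.9835]), array([221.1319, 232.6006]), array([219.489 , 231.6022])]
```

View pics/c3.png

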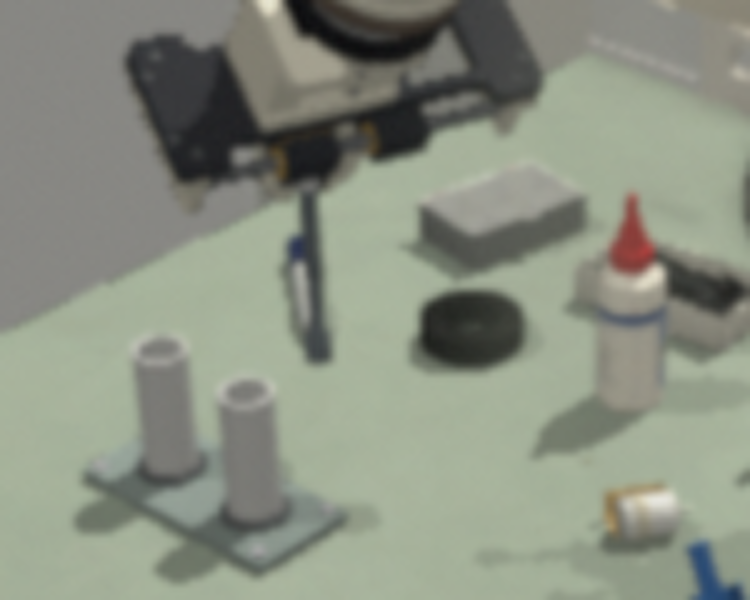

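The rod is upright and clear of the stand. Its foot is at crop (318,357), against a predicted (318,365), so it is slightly high or further away. The top view can separate those two.

Run:
```python
import cv2,numpy as np
t=cv2.imread("pics/top3.png")[205:255,170:250]
cv2.imwrite("pics/c4.png",np.clip(cv2.resize(t,(800,500),interpolation=2)*1.8,0,255).astype(np.uint8))
```

```text
(no output)
```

View pics/c4.png

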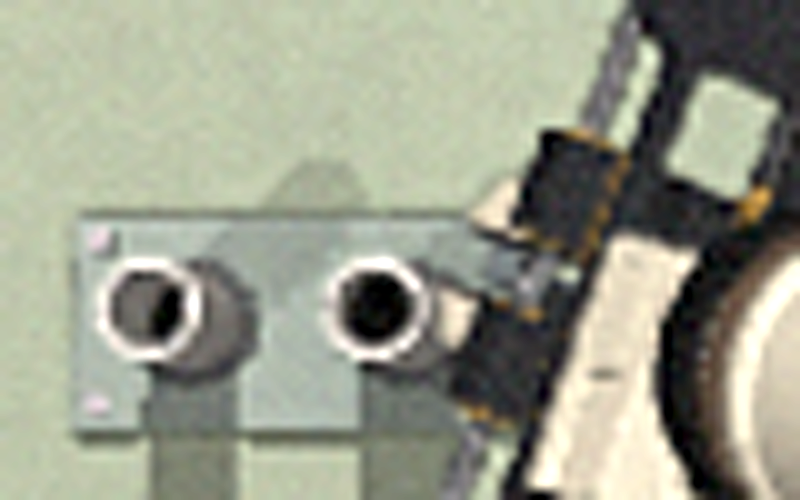

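The tubes are where I measured them, at top px (184.9,235.7) and (207.7,235.9). The slim end is within about 1 px of prediction. I'll lower into tube 2 under force guard.

```bash
cat >> plan.py <<'E'
ru=Rup(-1,a)
def rd(n=3): return np.mean([manip.current_force() for _ in range(n)],axis=0)
def lower(xy,z0,z1,step=.002,thr=3.,vel=.03):
    base=rd(); z=z0; log=[]
    while z>z1+1e-6:
        z=max(z-step,z1); manip.servo_line(foot([*xy,z],ru),vel=vel)
        d=rd()-base; log.append((round(z,4),*np.round(d,1)))
        if d[2]>thr or np.linalg.norm(d[:2])>6: break
    return z,log
E
python3 - <<'E'
from plan import *
manip.servo_line(foot([*T2[:2],.13],ru),vel=.1)
manip.servo_line(foot([*T2[:2],.098],ru),vel=.08); manip.sleep(.2)
z,log=lower(T2[:2],.098,.062)
for l in log[-10:]: print(*l)
print(manip.current_clock(),manip.current_finger_gap(),manip.current_tool_pos()-foot([*T2[:2],z],ru))
E
```

```text
0.08 0.4 0.1 1.3
0.078 -0.5 1.1 0.9
0.076 -0.1 -0.3 0.3
0.074 0.3 0.8 -0.5
0.072 -0.3 0.5 0.5
0.07 0.8 0.1 1.4
0.068 -0.3 -0.6 0.6
0.066 -0.8 0.0 -0.2
0.064 -0.3 -1.0 0.7
0.062 -0.6 1.0 0.6
13.7333 0.014832941079513684 [-9.65977432e-05 -2.39641790e-06 -1.69092078e-04]
```

The foot entered the mouth cleanly. I'll continue down.

Run:
```python
from plan import *
z,log=lower(T2[:2],.062,.0345,step=.0025,vel=.025)
for l in log: print(*l)
print(manip.current_clock(),manip.current_finger_gap())
```

```text
0.0595 0.9 -0.2 0.2
0.057 0.7 -0.8 -0.1
0.0545 0.5 -0.8 0.3
0.052 0.6 -0.6 0.1
0.0495 1.2 -0.1 2.4
0.047 -1.4 -2.2 13.9
15.2333 0.014605467444354068
```

It stopped 35 mm below the mouth, so tube 2 holds the bung and the real foot is about 3–4 mm above nominal. I'll move to tube 1.

Run:
```python
from plan import *
manip.servo_line(foot([*T2[:2],.112],ru),vel=.08)
manip.servo_line(foot([*T1[:2],.112],ru),vel=.1)
manip.servo_line(foot([*T1[:2],.092],ru),vel=.08)
print(manip.current_clock())
z,log=lower(T1[:2],.092,.074,step=.003)
for l in log: print(*l)
if z<.075:
    z,log=lower(T1[:2],z,.022,step=.006,vel=.04,thr=3.5)
    for l in log: print(*l)
print(z,manip.current_clock(),manip.current_finger_gap())
im=viewer.get_image("scene")[:,:,::-1]
cv2.imwrite("pics/c5.png",cv2.resize(im[120:240,160:310],(750,600),interpolation=2))
```

```text
17.45
0.089 -0.4 1.7 0.4
0.086 -0.5 -0.2 1.5
0.083 0.6 0.6 0.1
0.08 0.4 0.3 0.0
0.077 -0.9 1.6 -0.3
0.074 -0.5 -0.0 0.8
0.068 0.7 0.9 0.1
0.062 0.5 0.9 -0.5
0.056 0.5 0.4 0.6
0.05 1.1 0.4 0.3
0.044 -0.2 0.3 0.5
0.038 -0.2 0.6 -0.1
0.032 -0.1 0.1 0.4
0.026 0.4 0.3 -0.2
0.022 0.5 -0.0 -1.1
0.022 21.6 0.014984032164300363
```

View pics/c5.png

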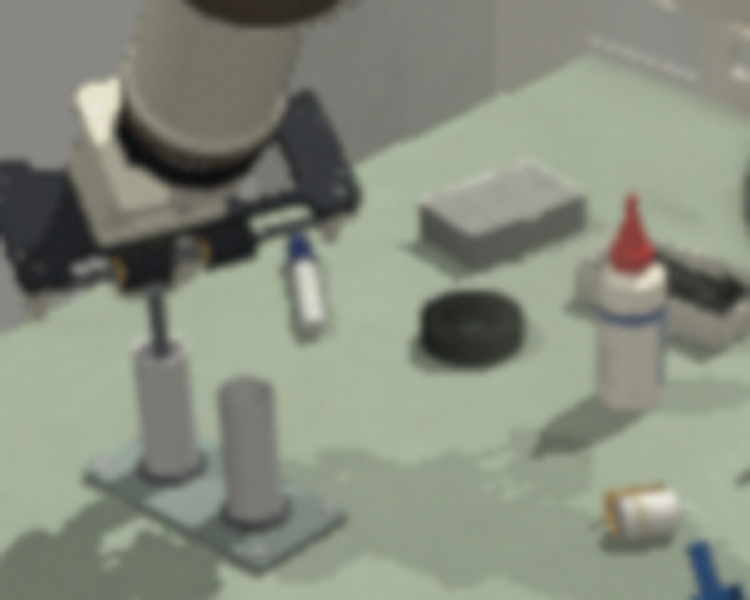

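The tool is deep in tube 1 (mouth at crop (160,345)) and meets no resistance. I'll creep down until it touches the bottom.

Run:
```python
from plan import *
z,log=lower(T1[:2],.022,.0055,step=.0015,vel=.02,thr=3)
for l in log: print(*l)
print(z,manip.current_clock(),manip.current_finger_gap(),manip.current_tool_pos())
```

```text
0.0205 -0.3 -0.6 0.1
0.019 0.4 -0.2 1.0
0.0175 0.7 0.2 0.5
0.016 -0.1 -0.3 -0.1
0.0145 0.3 -0.6 -0.4
0.013 0.7 -0.8 -0.4
0.0115 0.8 -0.2 -0.2
0.01 -1.8 -2.3 9.0
0.009999999999999995 23.65 0.014897719274881663 [0.5016046  0.3115847  0.11591989]
```

Contact came at the expected depth, 73 mm below the mouth. I'll release, back away along the fingers and check.

Run:
```python
from plan import *
manip.servo_line(foot([*T1[:2],.0108],ru),vel=.01)
effector.open_jaws()
p=np.array(manip.current_tool_pos())
manip.servo_line(p-.12*ru.as_matrix()[:,2],vel=.12)
manip.servo_line(manip.current_tool_pos()+np.array([0,-.12,.06]),vel=.15)
manip.sleep(.3)
print(manip.current_clock(),manip.current_finger_gap(),manip.current_force())
for n in("scene","top"): cv2.imwrite(f"pics/{n}6.png",viewer.get_image(n)[:,:,::-1])
t=cv2.imread("pics/top6.png");s=cv2.imread("pics/scene6.png")
cv2.imwrite("pics/c6.png",np.hstack([cv2.resize(s[120:240,160:300],(450,386)),cv2.resize(t[140:250,140:240],(350,386))]))
F=np.array([*T1[:2],.175]);print(proj("scene",F),proj("top",F))
```

```text
27.675 0.09204245157050751 [-0.77366914  0.12761045  0.4519705 ]
[189.21620931 162.34134367] [178.77115728 233.5193873 ]
```

View pics/c6.png

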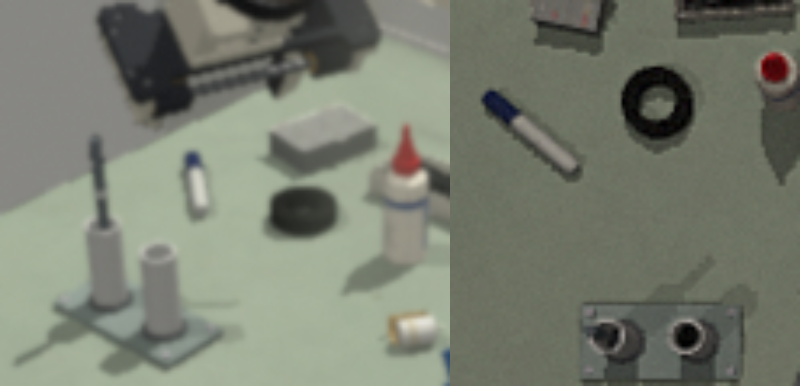

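The tool stands upright in tube 1. Its slim end is at scene (189.9,162.9), against a predicted (189.2,162.3) for fully seated. The bystanders are where they were, and the gripper is clear.

```bash
python3 -c "
from bench import manip
print(manip.hand_in())"
```

```text
the job is handed in; nothing more can be done
None
```

The job is handed in, at about 28 s on the robot's clock: the pick-up tool stands upright, knob down, at the bottom of tube 1 and released; tube 2 held the bung, and nothing else looked moved in the final pictures of the area around the stand.

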